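# Sweep the washers through the tray gate

### The arm

A 6-joint arm with a two-finger parallel gripper is mounted at the origin on the work surface. World frame = base frame: x ahead of the robot, y to its left, z up, the work surface at z = 0. Lengths are in m, angles in rad, forces in N, time in s.
With the tool pointing down it reaches from about 0.3 to 0.775 m from the base axis. Payload 14.6 kg.
Tool frame: the origin (TCP) lies on the centre line of the jaws, within the pads' length; the fingertips stand 25 mm ahead of it and the grasp point (between the pads) lies 6 mm ahead of it (ctrl.tip_reach is the distance from the TCP to the fingertips, in m); z points along the fingers, y is the line along which they close (so a half turn about z gives the same grasp; the last joint's range is limited). The gripper opens to 94 mm and grips with 3 to 60 N. Pads are 16 mm wide; open, the fingers measure 119 mm over their backs; the gripper's body (75 mm by 177 mm) begins 78 mm behind the grasp point.
Start: joints at [1.163, 0.3, 1.521, -0, 1.321, -0.067], TCP at [0.184, 0.518, 0.23] pointing down, gripper open.
Joint ranges: [-3.03, 3.03], [-0.79, 2.21], [0.23, 2.52], [-1.04, 4.18], [0, 3.07], [-2.55, 2.55]. Speed limits (rad/s): [2.22, 2.22, 2.57, 3.14, 3.14, 3.14].

### API

Orientations are given as [roll, pitch, yaw] about the fixed x, y, z axes, in that order (R = Rz(yaw) Ry(pitch) Rx(roll)).
In Python, from station import ctrl gives the robot as it stands. The module is installed in compiled form; this text tells all that it offers.
- The arm moves only by the tool apply_moves, never from a script. Its argument "deltas" is a list of rows, each a list of 7 numbers: the closure in counts, from 0 (fully open) to 255 (shut), then the shift along the world's x, y, z in cm, then the turn, a rotation vector about the world's x, y, z in rad. In form: [[jaw, tx, ty, tz, ax, ay, az], ...]. A call has 1 to 10 rows; each row shifts and turns the commanded pose from where the row before left it; what a row does not reach is not made up. A row lasts 1/10 s, in which the tool goes at most 50 mm and 8.59 degrees, less where a joint would pass 70% of its speed; a pose out of reach is approached as far as the arm can. A call with a gripper value outside its range is refused whole. The fingers move at their own pace and stop on an object; "grip_force" is the grip in N (left out, the last holds). Time passes only in rows, so rows that do not move let the fingers close. It gives the time, the measured TCP pose, the force, the opening and the grip force at its end, in the units of the state.
- ctrl.get_obs(): the state, without advancing time (a new reading comes with each control period).
- ctrl.camera(name): name is "scene" or "side" or "wrist"; returns a dict with "img" (384x512x3 uint8, red, green, blue), "K" (3x3 intrinsics, pixels), "k1" (the pictures are not rectified: a ray, as slopes to the right and down, at radius r is drawn at 1 + k1 r^2 times it, then the intrinsics apply), "pose" (4x4, takes a point from camera to world coordinates); the wrist camera has in their place "hand_eye" (4x4, takes a point from camera to tool coordinates, whose origin is the TCP and whose axes are the flange's). Camera axes: x right, y up, looking along -z (the intrinsics and any distortion apply to the point x, -y, -z); pixel columns grow to the right and rows downward; lengths in m; the calibration is good to about 2 mm. A picture is of the moment at which its call begins: read the wrist's pose just before it. There is no depth.
- ctrl.hand_in(): hands the job in; it is judged then, once.
The state is a dict: "time_s": time; "qpos": joint angles; "joint_vel": joint speeds; "tau": joint torques, N m; "ee_pos": TCP position; "eef_rot": TCP orientation; "force": force on the tool from outside, world axes, zero at the start; "moment": the same for the moment, N m; "grip_width": finger opening in m; "grip_force": force on a finger pad.
Only numpy, scipy, OpenCV 4.12 (cv2) and the standard library are available. Lean on these libraries where they do the work, as an engineer would, in place of code of your own. Each camera call takes 0.05 s, during which the arm holds its last target. There are 200 camera calls.

### The job

With the fingertips, sweep the three round washers lying in the wooden sorting tray through the narrow gate between the two steel pins, one at a time, so that each drops into the slot beyond it. Slide them along the tray floor only, without picking anything up; leave the six-sided nut in the tray, and do not disturb the other things on the bench.

Things in the scene. Friction and masses are not known exactly. Their poses are not given: they have to be found in the camera images.
- tray: Fixed wooden sorting tray on the bench with a white floor. Origin on the bench surface; its x axis points along the tray towards and through the gate, z up. The white floor is 45 mm above the bench and runs from x = -135 to x = +66 mm and y = -128 to +128 mm; it is edged by 6 mm thick walls that stand 16 mm above the floor (top 61 mm above the bench). The front wall (x = 60 to 66 mm) is broken only by the gate in its middle. Beyond it is the slot, an open-topped pocket.
- gate (a point): Middle of the gate at floor height, 45 mm above the bench (tray x = 63 mm, y = 0); axes as the tray's, x points through the gate into the slot. The gate is 46 mm wide in the clear between two upright round steel pins of 16 mm diameter (centres at y = -31 and +31 mm), 17 mm tall. The floor ends in a sharp drop 3 mm beyond this point, so a washer tips into the slot once its centre is past that edge.
- slot (a point): Centre of the bottom of the slot, 4 mm above the bench; axes as the tray's. The pocket is 60 mm long (x) by 90 mm wide (y), its bottom 41 mm below the tray floor, its outer walls 6 mm thick and as high as the tray's (57 mm above this point).
- washer1_mid (a point): Centre (half-way up) of one of three alike loose plain dark steel washers: 32 mm outside diameter, 13 mm hole, 8 mm thick, about 42 g. It starts flat on the tray floor (centre 4 mm above it), about 125 mm from the gate, 40 mm or more from its neighbours (centre to centre); slides under a light push, and after dropping may take a second to settle.
- washer2_mid (a point): Centre (half-way up) of one of three alike loose plain dark steel washers: 32 mm outside diameter, 13 mm hole, 8 mm thick, about 42 g. It starts flat on the tray floor (centre 4 mm above it), about 125 mm from the gate, 40 mm or more from its neighbours (centre to centre); slides under a light push, and after dropping may take a second to settle.
- washer3_mid (a point): Centre (half-way up) of one of three alike loose plain dark steel washers: 32 mm outside diameter, 13 mm hole, 8 mm thick, about 42 g. It starts flat on the tray floor (centre 4 mm above it), about 125 mm from the gate, 40 mm or more from its neighbours (centre to centre); slides under a light push, and after dropping may take a second to settle.
- nut_mid (a point): Centre (half-way up) of the loose dark steel hexagon nut, 24 mm across flats, 28 mm across corners, 13 mm tall, about 36 g, starting flat on the tray floor among the washers. It stays in the tray (being nudged there does no harm).
- can: Bystander: closed metal can with a paper label, 100 mm diameter, 120 mm tall, upright on the bench; origin at the centre of its underside.
- tape: Bystander: roll of cream masking tape lying flat, 100 mm diameter, 24 mm tall; origin at the centre of its underside.
- screwdriver: Bystander: screwdriver lying on the bench, about 200 mm long along its x axis; origin under its middle.
- cup: Bystander: small white plastic cup, 60 mm diameter, 60 mm tall, upright and empty; origin at the centre of its underside.

How it is judged:
On the way, in this order (a step that is already met when the one before it is completed fails the run):
1. exactly one washer is in the slot ((((horizontal distance between washer1_mid and slot below 0.051 m and z of washer1_mid in the frame of slot below 0.037 m) and not (horizontal distance between washer2_mid and slot below 0.051 m and z of washer2_mid in the frame of slot below 0.037 m) and not (horizontal distance between washer3_mid and slot below 0.051 m and z of washer3_mid in the frame of slot below 0.037 m)) or (not (horizontal distance between washer1_mid and slot below 0.051 m and z of washer1_mid in the frame of slot below 0.037 m) and (horizontal distance between washer2_mid and slot below 0.051 m and z of washer2_mid in the frame of slot below 0.037 m) and not (horizontal distance between washer3_mid and slot below 0.051 m and z of washer3_mid in the frame of slot below 0.037 m)) or (not (horizontal distance between washer1_mid and slot below 0.051 m and z of washer1_mid in the frame of slot below 0.037 m) and not (horizontal distance between washer2_mid and slot below 0.051 m and z of washer2_mid in the frame of slot below 0.037 m) and (horizontal distance between washer3_mid and slot below 0.051 m and z of washer3_mid in the frame of slot below 0.037 m)))), for 0.3 s.
2. exactly two washers are in the slot ((((horizontal distance between washer1_mid and slot below 0.051 m and z of washer1_mid in the frame of slot below 0.037 m) and (horizontal distance between washer2_mid and slot below 0.051 m and z of washer2_mid in the frame of slot below 0.037 m) and not (horizontal distance between washer3_mid and slot below 0.051 m and z of washer3_mid in the frame of slot below 0.037 m)) or ((horizontal distance between washer1_mid and slot below 0.051 m and z of washer1_mid in the frame of slot below 0.037 m) and not (horizontal distance between washer2_mid and slot below 0.051 m and z of washer2_mid in the frame of slot below 0.037 m) and (horizontal distance between washer3_mid and slot below 0.051 m and z of washer3_mid in the frame of slot below 0.037 m)) or (not (horizontal distance between washer1_mid and slot below 0.051 m and z of washer1_mid in the frame of slot below 0.037 m) and (horizontal distance between washer2_mid and slot below 0.051 m and z of washer2_mid in the frame of slot below 0.037 m) and (horizontal distance between washer3_mid and slot below 0.051 m and z of washer3_mid in the frame of slot below 0.037 m)))), for 0.3 s.
3. all three washers are in the slot (((horizontal distance between washer1_mid and slot below 0.051 m and z of washer1_mid in the frame of slot below 0.037 m) and (horizontal distance between washer2_mid and slot below 0.051 m and z of washer2_mid in the frame of slot below 0.037 m) and (horizontal distance between washer3_mid and slot below 0.051 m and z of washer3_mid in the frame of slot below 0.037 m))), for 0.2 s.
At the end, for the whole second after the job is handed in: All three washers rest in the slot (centres within 51 mm of its middle seen from above, and at least 4 mm below the tray floor), the nut lies on the tray floor behind the gate, and all four are still (under 20 mm/s) (horizontal distance between each of washer1_mid, washer2_mid, washer3_mid and slot below 0.051 m and z of each of washer1_mid, washer2_mid, washer3_mid in the frame of slot below 0.037 m and x of nut_mid in the frame of gate between -0.2 and 0.003 m and y of nut_mid in the frame of gate between -0.13 and 0.13 m and z of nut_mid in the frame of gate between 0 and 0.018 m and linear speed of each of washer1, washer2, washer3, nut below 0.02 m/s); the robot touches nothing.
It fails at once if a washer or the nut is lifted (its centre more than 18 mm above the tray floor) (z of any of washer1_mid, washer2_mid, washer3_mid, nut_mid in the frame of gate above 0.018 m).
It fails at once if the nut goes through the gate (x of nut_mid in the frame of gate above 0.01 m).
It fails at once if a bystander is moved more than 15 mm or tipped over (distance of any of can, tape, screwdriver, cup from where it was at the start of the episode above 0.015 m).
It also fails if it takes over 59 s, if anything falls off the work surface, if the arm or the gripper's body presses on something with over 40 N, if the wrist force passes 120 N, or if a joint passes its speed limit or range.

## Working session

There is one attempt and no reset: what is moved stays moved. The work goes in short steps, Python scripts to look and compute and a tool call to move; the robot and the scene stay as the last step left them, time stands still between calls to the robot, and variables do not carry over. Pictures are saved under pics/ and viewed, at most 10 in all, crops included, and the job is handed in when it is done.

Besides the shell and the picture viewer there is one more tool, called after "Call:" as name(argument=value, ...), one argument or row to a line, values as JSON. apply_moves: Moves the arm, as the interface text tells. Its arguments: {"type":"object","properties":{"deltas":{"type":"array"},"grip_force":{"type":"number"}},"required":["deltas"]}

```bash
mkdir -p pics; cat > h.py <<'E'
import numpy as np, cv2
from station import ctrl
from scipy.spatial.transform import Rotation as R
def cam(name):
    o=ctrl.get_obs(); c=ctrl.camera(name)
    if 'pose' not in c:
        T=np.eye(4); T[:3,3]=o['ee_pos']; T[:3,:3]=R.from_euler('xyz',o['eef_rot']).as_matrix()
        c['pose']=T@c['hand_eye']
    return c
def ray(c,uv):
    uv=np.atleast_2d(np.float64(uv)).reshape(-1,1,2)
    p=cv2.undistortPoints(uv,c['K'],np.array([c['k1'],0,0,0.])).reshape(-1,2)
    d=np.c_[p[:,0],-p[:,1],-np.ones(len(p))]@c['pose'][:3,:3].T
    return c['pose'][:3,3],d
def onz(c,uv,z):
    o,d=ray(c,uv); return o+d*((z-o[2])/d[:,2])[:,None]
def proj(c,P):
    q=(np.atleast_2d(P)-c['pose'][:3,3])@c['pose'][:3,:3]
    q=q*[1,-1,-1]
    return cv2.projectPoints(q,np.zeros(3),np.zeros(3),c['K'],np.array([c['k1'],0,0,0.]))[0].reshape(-1,2)
def save(c,n): cv2.imwrite('pics/'+n+'.png',c['img'][:,:,::-1])
E
python3 - <<'E'
from h import *
a=cam('scene');b=cam('side')
print({k:v for k,v in ctrl.get_obs().items()})
for c in(a,b): print(c['K'][0,0],c['k1'],c['pose'].round(3).tolist())
cv2.imwrite('pics/a1.png',a['img'][:,:,::-1]);cv2.imwrite('pics/b1.png',b['img'][:,:,::-1])
E
```

```text
{'time_s': 0.1, 'qpos': array([ 1.16340907e+00,  3.00390160e-01,  1.52153124e+00, -1.76814098e-06,
        1.32067811e+00, -6.65935735e-02]), 'joint_vel': array([-1.36315819e-03, -4.10180332e-04, -9.76611653e-04, -9.66723007e-04,
       -9.69521505e-05,  1.42635778e-03]), 'tau': array([ 1.82260206e-03, -5.32642508e+01, -3.53282726e+01,  7.08828284e-02,
        2.35389947e-02, -8.43940393e-05]), 'ee_pos': array([0.18374586, 0.51817624, 0.22995179]), 'eef_rot': array([-3.14058791e+00, -6.52917911e-05,  2.80079938e+00]), 'force': array([ 0.63588619,  0.00331342, -0.03190574]), 'moment': array([-0.04246805, -0.00670133,  0.01260906]), 'grip_force': 0.0, 'grip_width': 0.09369999941068888}
470.5721151972558 -0.16800893629369862 [[0.523, -0.739, 0.425, 1.125], [0.853, 0.451, -0.264, -0.364], [0.004, 0.5, 0.866, 1.176], [0.0, 0.0, 0.0, 1.0]]
395.10201077240094 0.025856285580643817 [[0.713, 0.355, -0.605, -0.242], [-0.701, 0.379, -0.604, -0.814], [0.015, 0.855, 0.519, 0.772], [0.0, 0.0, 0.0, 1.0]]
```

View pics/a1.png

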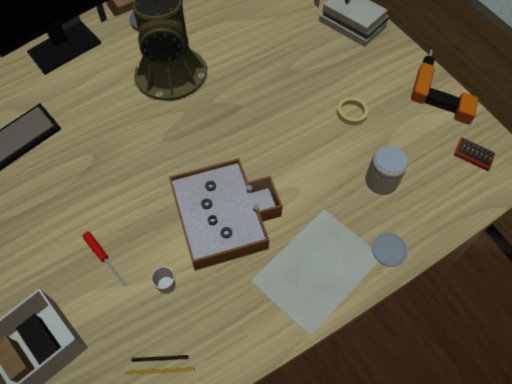

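View pics/b1.png

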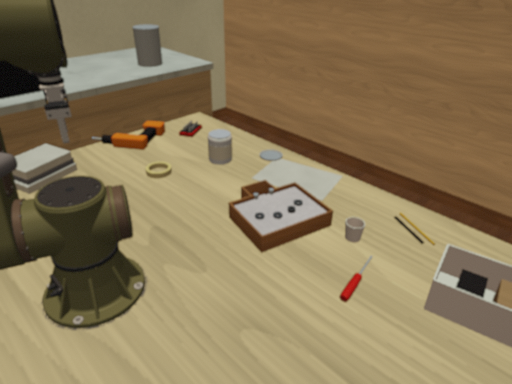

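The scene view shows the tray around pixel (220,212), with the gate and slot at about (262,197). Four dark parts lie in a row at (210,186), (207,204), (212,220) and (226,233), and (212,220) is probably the nut. I'll get coarse positions now, then use the wrist camera for a close look.

```bash
python3 - <<'E'
from h import *
a=cam('scene')
# rough: parts at floor; two-view check of floor height by triangulating parts
b=cam('side')
def parts(c,box):
    x0,y0,x1,y1=box; g=cv2.cvtColor(c['img'],cv2.COLOR_RGB2GRAY)[y0:y1,x0:x1]
    n,l,s,ce=cv2.connectedComponentsWithStats((g<95).astype('uint8'))
    return [(ce[i]+[x0,y0],s[i,4]) for i in range(1,n) if 10<s[i,4]<250]
A=parts(a,(190,175,245,245));B=parts(b,(250,195,310,225))
print(A);print(B)
for p,_ in A: print('A',onz(a,p,.053).round(3))
for p,_ in B: print('B',onz(b,p,.053).round(3))
print('corners',onz(a,[[171,178],[238,161],[268,243],[195,265]],.061).round(3).tolist(),'slotend',onz(a,[[271,179],[281,208]],.061).round(3).tolist())
w=cam('wrist'); print(w['hand_eye'].round(3).tolist(),w['K'][0,0],w['k1'])
E
```

```text
[(array([210.13095238, 185.42857143]), np.int32(84)), (array([206.20481928, 203.53012048]), np.int32(83)), (array([212.08823529, 219.64705882]), np.int32(68)), (array([225.97802198, 232.28571429]), np.int32(91))]
[(array([252.14285714, 196.71428571]), np.int32(21)), (array([297.85185185, 202.25925926]), np.int32(27)), (array([290.90322581, 209.12903226]), np.int32(31)), (array([259.26470588, 215.58823529]), np.int32(34)), (array([277.4       , 215.02857143]), np.int32(35)), (array([304.34883721, 222.62790698]), np.int32(43))]
A [[ 0.495 -0.112  0.053]]
A [[ 0.54  -0.149  0.053]]
A [[ 0.591 -0.159  0.053]]
A [[ 0.643 -0.146  0.053]]
B [[ 0.548 -0.02   0.053]]
B [[ 0.634 -0.148  0.053]]
B [[ 0.587 -0.158  0.053]]
B [[ 0.488 -0.113  0.053]]
B [[ 0.531 -0.15   0.053]]
B [[ 0.562 -0.234  0.053]]
corners [[0.421, -0.196, 0.061], [0.47, -0.007, 0.061], [0.729, -0.07, 0.061], [0.684, -0.26, 0.061]] slotend [[0.57, 0.041, 0.061], [0.661, 0.015, 0.061]]
[[0.0, 0.965, 0.263, 0.077], [1.0, -0.0, -0.001, -0.0], [-0.001, 0.263, -0.965, -0.156], [0.0, 0.0, 0.0, 1.0]] 345.67115494322076 -0.07460058884116799
```

Call:
apply_moves(
  deltas=[
    [0, 2.44, -3.99, 0, 0, 0, -0.093],
    [0, 2.44, -3.99, 0, 0, 0, -0.093],
    [0, 2.44, -3.99, 0, 0, 0, -0.093],
    [0, 2.44, -3.99, 0, 0, 0, -0.093],
    [0, 2.44, -3.99, 0, 0, 0, -0.093],
    [0, 2.44, -3.99, 0, 0, 0, -0.093],
    [0, 2.44, -3.99, 0, 0, 0, -0.093],
    [0, 2.44, -3.99, 0, 0, 0, -0.093],
  ],
)

```text
time_s: 1.05
ee_pos: [0.3796, 0.1974, 0.2306]
eef_rot: [3.141, 0.0, 2.053]
force: [-0.2, 0.0, 0.3]
grip_width: 0.094
grip_force: 0.0
```

Call:
apply_moves(
  deltas=[
    [217, 2.44, -3.99, 0, 0, 0, -0.093],
    [217, 2.44, -3.99, 0, 0, 0, -0.093],
    [217, 2.44, -3.99, 0, 0, 0, -0.093],
    [217, 2.44, -3.99, 0, 0, 0, -0.093],
    [217, 2.44, -3.99, 0, 0, 0, -0.093],
    [217, 2.44, -3.99, 0, 0, 0, -0.093],
    [217, 2.44, -3.99, 0, 0, 0, -0.093],
    [217, 2.44, -3.99, 0, 0, 0, -0.093],
    [217, 0, 0, 0, 0, 0, 0],
    [217, 0, 0, 0, 0, 0, 0],
  ],
  grip_force=20,
)

```text
time_s: 2.05
ee_pos: [0.5741, -0.1205, 0.2297]
eef_rot: [-3.14, -0.0, 1.312]
force: [-0.2, -0.1, -0.1]
grip_width: 0.0177
grip_force: 0.0
```

```bash
python3 - <<'E'
from h import *
import pickle
w=cam('wrist'); o=ctrl.get_obs(); save(w,'w1'); pickle.dump(w,open('w1.pkl','wb'))
print(o['time_s'],o['ee_pos'],o['eef_rot'],o['grip_width'],o['qpos'])
E
```

```text
2.1 [ 0.57392842 -0.1196726   0.23013999] [-3.14085011e+00 -1.66253990e-04  1.31353339e+00] 0.015290181417941204 [-2.68104697e-01  3.81700271e-01  1.41266192e+00  1.62203833e-04
  1.34797478e+00 -1.08777262e-02]
```

View pics/w1.png

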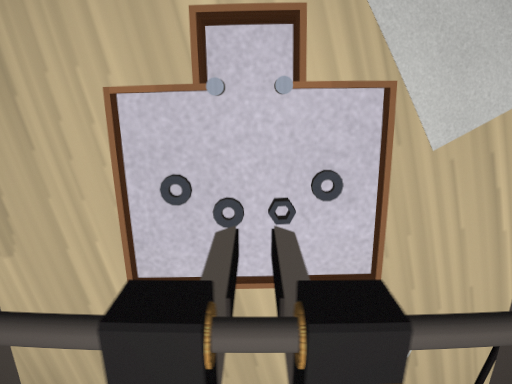

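The wrist view shows the pins at (215,86) and (284,85). The washers are at (176,190), (228,212) and (327,185), and the hexagon nut is at (282,211). I'll take a second view from another position to triangulate the heights.

Call:
apply_moves(
  deltas=[
    [217, 1.5, -2, -1, 0, 0, 0],
    [217, 1.5, -2, -1, 0, 0, 0],
    [217, 0, 0, -1, 0, 0, 0],
    [217, 0, 0, 0, 0, 0, 0],
    [217, 0, 0, 0, 0, 0, 0],
  ],
)

```text
time_s: 2.6
ee_pos: [0.6039, -0.1588, 0.201]
eef_rot: [3.141, -0.0, 1.314]
force: [-0.6, -0.1, -0.1]
grip_width: 0.0142
grip_force: 0.0
```

```bash
cat > m.py <<'E'
from h import *
import pickle
def dark(c,lo=60,hi=900,zone=None):
    g=cv2.cvtColor(c['img'],cv2.COLOR_RGB2GRAY)
    n,l,s,ce=cv2.connectedComponentsWithStats((g<105).astype('uint8'))
    out=[]
    for i in range(1,n):
        x,y,w,h,a=s[i]
        if 250<a<2500 and w<60 and h<60 and .7<w/h<1.4:
            ct=max(cv2.findContours((l==i).astype('uint8'),cv2.RETR_EXTERNAL,cv2.CHAIN_APPROX_NONE)[0],key=cv2.contourArea)
            (u,v),r=cv2.minEnclosingCircle(ct); m=cv2.moments(ct); out.append((m['m10']/m['m00'],m['m01']/m['m00'],r,cv2.contourArea(ct)/(np.pi*r*r)))
    return np.array(out)
def pins(c):
    g=cv2.cvtColor(c['img'],cv2.COLOR_RGB2GRAY)
    h=cv2.HoughCircles(cv2.medianBlur(g,3),cv2.HOUGH_GRADIENT,1,30,param1=80,param2=12,minRadius=7,maxRadius=15)[0]
    d=c['img'].astype(int); b=[d[int(v)-3:int(v)+4,int(u)-3:int(u)+4].mean((0,1)) for u,v,r in h]
    return [(u,v,r,q.round()) for (u,v,r),q in zip(h,b) if q[2]>q[0]+8 and np.mean(q)<180]
def tri(c1,p1,c2,p2):
    o1,d1=ray(c1,p1);o2,d2=ray(c2,p2);d1=d1[0]/np.linalg.norm(d1[0]);d2=d2[0]/np.linalg.norm(d2[0])
    t=np.linalg.lstsq(np.c_[d1,-d2],o2-o1,rcond=None)[0]; a=o1+t[0]*d1;b=o2+t[1]*d2
    return (a+b)/2,np.linalg.norm(a-b)
E
python3 - <<'E'
from m import *
w1=pickle.load(open('w1.pkl','rb')); w2=cam('wrist'); pickle.dump(w2,open('w2.pkl','wb')); save(w2,'w2')
o=ctrl.get_obs();print(o['ee_pos'],o['grip_width'])
for w in(w1,w2):
    D=dark(w);print(D.round(2).tolist())
    print(onz(w,D[:,:2],.053).round(4).tolist())
    P=pins(w); print(P)
    if P: print(onz(w,[p[:2] for p in P],.062).round(4).tolist())
D1,D2=dark(w1),dark(w2)
for d in D1:
    p=proj(w2,onz(w1,d[:2],.053))[0]; k=np.argmin(np.hypot(*(D2[:,:2]-p).T)); print('tri',*tri(w1,d[:2],w2,D2[k,:2]))
E
```

```text
[ 0.60409936 -0.15896996  0.20138519] 0.013994657311504982
[[326.45, 184.92, 15.72, 0.93], [175.59, 189.38, 15.89, 0.9], [281.39, 210.51, 14.33, 0.8]]
[[0.6417, -0.1433, 0.053], [0.4953, -0.1093, 0.053], [0.5921, -0.1577, 0.053]]
[(np.float32(283.5), np.float32(84.5), np.float32(9.4), array([145., 153., 168.])), (np.float32(214.5), np.float32(84.5), np.float32(9.6), array([145., 153., 168.]))]
[[0.6222, -0.0396, 0.062], [0.5622, -0.0236, 0.062]]
[[291.65, 160.96, 17.71, 0.94], [124.55, 165.84, 17.93, 0.9], [183.04, 191.54, 17.25, 0.92], [241.57, 189.72, 15.7, 0.81]]
[[0.6421, -0.1437, 0.053], [0.4956, -0.1097, 0.053], [0.5398, -0.146, 0.053], [0.592, -0.1579, 0.053]]
[(np.float32(162.5), np.float32(47.5), np.float32(11.0), array([138., 146., 160.])), (np.float32(238.5), np.float32(45.5), np.float32(10.5), array([139., 147., 161.]))]
[[0.5622, -0.0251, 0.062], [0.6219, -0.0397, 0.062]]
tri [ 0.64234009 -0.14453026  0.04874801] 5.499358845881855e-05
tri [ 0.49435544 -0.10991156  0.04992645] 6.221664475206194e-07
tri [ 0.59202935 -0.15799065  0.05250218] 0.00020763290929344568
```

View pics/w2.png

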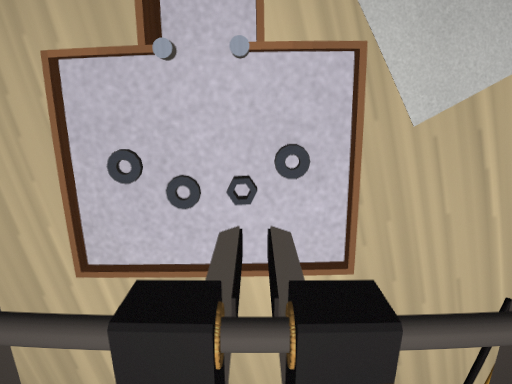

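Both views agree with the first measurement: parts are near z≈0.05, and the pins are 62 mm apart with the gate middle at (0.592,−0.032) and heading ≈75.6°. In this second view the washers are at (125,166), (183,192) and (292,161), and the nut is at (242,190). I'll cradle each washer between the slightly open fingertips and push it along a curve into the gate.

```bash
cat > plan.py <<'E'
from m import *
G=np.array([.5920,-.0320]); TH=1.3195
ex=np.array([np.cos(TH),np.sin(TH)]); ey=np.array([-ex[1],ex[0]])
W=lambda p: G+p[0]*ex+p[1]*ey
T=lambda w: np.array([(w-G)@ex,(w-G)@ey])
d=.0225; ZP=.0735
def pose(p,h): return np.r_[W(p-d*np.array([np.cos(h),np.sin(h)])),TH+h]
def path(P0,h0,L1,L2,end=.02,step=.0065,back=.009):
    P0=np.array(P0);u=np.array([np.cos(h0),np.sin(h0)])
    B=np.array([P0,P0+L1*u,[-L2,0],[0,0]])
    t=np.linspace(0,1,400)[:,None]; c=(1-t)**3*B[0]+3*t*(1-t)**2*B[1]+3*t*t*(1-t)*B[2]+t**3*B[3]
    c=np.vstack([[P0-back*u],c,[[end,0]]])
    s=np.r_[0,np.cumsum(np.hypot(*np.diff(c,axis=0).T))]; n=int(np.ceil(s[-1]/step))
    q=np.linspace(0,s[-1],n+1); c2=np.c_[np.interp(q,s,c[:,0]),np.interp(q,s,c[:,1])]
    g=np.gradient(c2,axis=0); h=np.arctan2(g[:,1],g[:,0]); h[0]=h0
    return [pose(p,a) for p,a in zip(c2,h)]
def rows(start,poses):
    cur=np.array(start); out=[]
    for p in poses:
        r=p-cur; r=np.r_[(r[:2]*100).round(2),r[2].round(2)]; cur=cur+np.r_[r[:2]/100,r[2]]
        out.append([float(x) for x in r])
    return out
E
python3 - <<'E'
from plan import *
o=ctrl.get_obs(); P=path([-.1234,.0222],np.arctan2(-.0222,.1234),.04,.05)
s=np.r_[o['ee_pos'][:2],o['eef_rot'][2]]; r=rows(s,P)
print('to start',r[0],'dz',(ZP-o['ee_pos'][2])*100); print(len(r)-1)
for x in r[1:]: print(x)
E
```

```text
to start [-7.74, -1.57, -0.17] dz -12.78851865307113
24
[0.26, 0.59, -0.0]
[0.25, 0.6, -0.02]
[0.24, 0.6, -0.02]
[0.26, 0.59, -0.01]
[0.28, 0.58, -0.01]
[0.29, 0.58, -0.01]
[0.3, 0.56, -0.01]
[0.32, 0.57, 0.0]
[0.32, 0.56, 0.01]
[0.32, 0.56, 0.01]
[0.32, 0.56, 0.01]
[0.33, 0.55, 0.01]
[0.32, 0.57, 0.02]
[0.31, 0.56, 0.02]
[0.3, 0.57, 0.02]
[0.3, 0.58, 0.03]
[0.28, 0.58, 0.02]
[0.27, 0.59, 0.03]
[0.26, 0.59, 0.03]
[0.24, 0.6, 0.02]
[0.21, 0.61, 0.02]
[0.17, 0.63, 0.01]
[0.16, 0.62, -0.0]
[0.16, 0.62, -0.0]
```

Call:
apply_moves(
  deltas=[
    [217, -3.87, -0.78, 0, 0, 0, -0.09],
    [217, -3.87, -0.79, 0, 0, 0, -0.08],
    [217, 0, 0, -4, 0, 0, 0],
    [217, 0, 0, -4, 0, 0, 0],
    [217, 0, 0, -3, 0, 0, 0],
    [217, 0, 0, -1, 0, 0, 0],
    [217, 0, 0, -0.8, 0, 0, 0],
    [217, 0, 0, 0, 0, 0, 0],
  ],
)

```text
time_s: 3.45
ee_pos: [0.5272, -0.1756, 0.073]
eef_rot: [3.141, -0.0, 1.143]
force: [0.2, 0.3, 0.5]
grip_width: 0.0141
grip_force: 0.0
```

```bash
python3 - <<'E'
from plan import *
w=cam('wrist');save(w,'w3');o=ctrl.get_obs();print(o['ee_pos'],o['eef_rot'],o['force'],o['grip_width'])
print(T(o['ee_pos'][:2]))
D=dark(w)
for p in onz(w,D[:,:2],.053): print(T(p[:2]))
E
```

```text
[ 0.52741153 -0.17578427  0.07365041] [ 3.13998704e+00 -3.72307995e-05  1.14309200e+00] [-0.21070139  0.0487082   0.50238055] 0.013945639760362736
[-0.15532869  0.02680644]
[-0.12206857 -0.03212612]
```

View pics/w3.png

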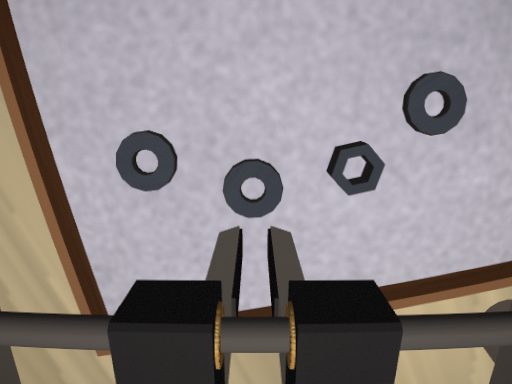

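The washer at (253,188) sits centred ahead of the fingertips, whose gap is at about (255,232), so I'll push.

Call:
apply_moves(
  deltas=[
    [217, 0.2, 0.65, 0, 0, 0, 0],
    [217, 0.2, 0.65, 0, 0, 0, -0.02],
    [217, 0.24, 0.6, 0, 0, 0, -0.02],
    [217, 0.26, 0.59, 0, 0, 0, -0.01],
    [217, 0.28, 0.58, 0, 0, 0, -0.01],
    [217, 0.29, 0.58, 0, 0, 0, -0.01],
    [217, 0.3, 0.56, 0, 0, 0, -0.01],
    [217, 0.32, 0.57, 0, 0, 0, 0],
    [217, 0.32, 0.56, 0, 0, 0, 0.01],
    [217, 0.32, 0.56, 0, 0, 0, 0.01],
  ],
)

```text
time_s: 4.5
ee_pos: [0.5544, -0.1163, 0.0724]
eef_rot: [-3.141, 0.0, 1.084]
force: [-1.0, -1.4, 0.8]
grip_width: 0.0143
grip_force: 0.6
```

Call:
apply_moves(
  deltas=[
    [217, 0.32, 0.56, 0, 0, 0, 0.01],
    [217, 0.33, 0.55, 0, 0, 0, 0.01],
    [217, 0.32, 0.57, 0, 0, 0, 0.02],
    [217, 0.31, 0.56, 0, 0, 0, 0.02],
    [217, 0.3, 0.57, 0, 0, 0, 0.02],
    [217, 0.3, 0.58, 0, 0, 0, 0.03],
    [217, 0, 0, 0, 0, 0, 0],
  ],
)

```text
time_s: 5.2
ee_pos: [0.5732, -0.0821, 0.0724]
eef_rot: [-3.142, -0.0, 1.195]
force: [0.2, 0.7, 0.4]
grip_width: 0.014
grip_force: 0.0
```

```bash
python3 - <<'E'
from plan import *
w=cam('wrist');save(w,'w4');o=ctrl.get_obs();print(o['ee_pos'],o['eef_rot'],o['force'],T(o['ee_pos'][:2]))
D=dark(w)
for p in onz(w,D[:,:2],.053): print(T(p[:2]))
P=pins(w);print(P)
for p in onz(w,[p[:2] for p in P],.062) if P else []: print('pin',T(p[:2]))
s=np.r_[o['ee_pos'][:2],o['eef_rot'][2]]
print(rows(s,[pose(np.array(q),h) for q,h in [([-.012,0],-.08),([-.005,0],-.04),([.002,0],0),([.008,0],0),([.014,0],0),([.02,0],0)]]))
E
```

```text
[ 0.57301116 -0.08242081  0.0723128 ] [-3.14140592e+00 -8.12178669e-05  1.19370337e+00] [-0.59204134 -0.63326232  0.06162448] [-0.05355889  0.00585479]Traceback (most recent call last):
  File "<stdin>", line 4, in <module>
IndexError: too many indices for array: array is 1-dimensional, but 2 were indexed
```

View pics/w4.png

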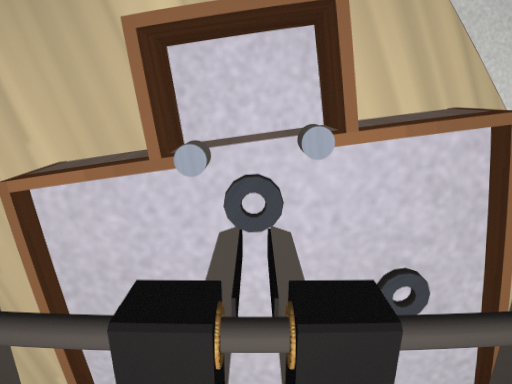

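The washer is nested in the cradle at (253,203), and the pins are ahead at (192,158) and (318,142). I'll check the offset and plan the finish.

```bash
python3 - <<'E'
from plan import *
w=cam('wrist');o=ctrl.get_obs()
print(T(o['ee_pos'][:2]),T(onz(w,[253,203],.053)[0,:2]),[T(p[:2]) for p in onz(w,[[192,158],[318,142]],.062)])
s=np.r_[o['ee_pos'][:2],o['eef_rot'][2]]
print(rows(s,[pose(np.array(q),h) for q,h in [([-.024,0],-.11),([-.018,0],-.09),([-.012,0],-.06),([-.005,0],-.03),([.002,0],0),([.008,0],0),([.014,0],0),([.02,0],0)]]))
E
```

```text
[-0.05381264  0.00591614] [-0.02983548  0.00364263] [array([-0.00077704,  0.02983715]), array([-0.00069376, -0.03165067])]
[[0.52, 0.64, 0.02], [0.19, 0.56, 0.02], [0.21, 0.56, 0.03], [0.24, 0.66, 0.03], [0.24, 0.66, 0.03], [0.15, 0.58, -0.0], [0.15, 0.58, -0.0], [0.15, 0.58, -0.0]]
```

Call:
apply_moves(
  deltas=[
    [217, 0.35, 0.4, 0.1, 0, 0, 0.01],
    [217, 0.35, 0.6, 0, 0, 0, 0.02],
    [217, 0.25, 0.6, 0, 0, 0, 0.03],
    [217, 0.24, 0.66, 0, 0, 0, 0.03],
    [217, 0.24, 0.66, 0, 0, 0, 0.03],
    [217, 0.17, 0.58, 0, 0, 0, 0],
    [217, 0.15, 0.58, 0, 0, 0, 0],
    [217, 0.15, 0.58, 0, 0, 0, 0],
    [217, 0, 0, 0, 0, 0, 0],
  ],
)

```text
time_s: 6.2
ee_pos: [0.592, -0.0355, 0.0734]
eef_rot: [-3.141, -0.0, 1.313]
force: [-0.3, -0.3, 0.2]
grip_width: 0.0143
grip_force: 0.0
```

Call:
apply_moves(
  deltas=[
    [217, -0.25, -1, 0, 0, 0, 0],
    [217, -0.5, -2, 0, 0, 0, 0],
    [217, -0.5, -2, 2, 0, 0, 0],
    [217, 0, 0, 3, 0, 0, 0],
    [217, 0, 0, 3, 0, 0, 0],
    [217, 0, 0, 3, 0, 0, 0],
    [217, 0, 0, 0, 0, 0, 0],
  ],
)

```text
time_s: 6.9
ee_pos: [0.5805, -0.0875, 0.1877]
eef_rot: [3.135, -0.0, 1.312]
force: [0.5, 0.2, 0.0]
grip_width: 0.0141
grip_force: 0.0
```

```bash
python3 - <<'E'
from plan import *
w=cam('wrist');save(w,'w5');o=ctrl.get_obs();print(o['ee_pos'],T(o['ee_pos'][:2]))
D=dark(w)
if len(D):
  for p in onz(w,D[:,:2],.053): print(T(p[:2]))
s=np.r_[o['ee_pos'][:2],o['eef_rot'][2]]
for P0,h0 in [([-.0992,.0744],-.72),([-.0961,-.0763],.72)]:
  r=rows(s,path(P0,h0,.035,.04)); print('start',r[0],len(r)-1,(ZP-o['ee_pos'][2])*100)
  for x in r[1:]: print(x)
E
```

```text
[ 0.57979753 -0.08722998  0.18517057] [-0.05652952 -0.00191428]
[0.03547833 0.004102  ]
[-0.09530423 -0.07555353]
[-0.09872685  0.07433774]
start [-11.05, -4.01, -0.71] 25 -11.16705664592553
[0.51, 0.36, -0.01]
[0.49, 0.39, -0.02]
[0.49, 0.39, -0.03]
[0.51, 0.36, -0.03]
[0.53, 0.33, -0.01]
[0.55, 0.31, -0.01]
[0.55, 0.29, 0.0]
[0.55, 0.29, 0.01]
[0.56, 0.28, 0.01]
[0.56, 0.28, 0.01]
[0.56, 0.28, 0.02]
[0.56, 0.28, 0.03]
[0.56, 0.28, 0.03]
[0.56, 0.3, 0.04]
[0.56, 0.3, 0.04]
[0.56, 0.31, 0.06]
[0.55, 0.32, 0.07]
[0.55, 0.35, 0.08]
[0.54, 0.38, 0.09]
[0.53, 0.41, 0.11]
[0.51, 0.46, 0.12]
[0.36, 0.54, 0.09]
[0.2, 0.59, 0.02]
[0.15, 0.61, -0.0]
[0.16, 0.6, -0.0]
start [7.64, -8.49, 0.73] 24 -11.16705664592553
[-0.28, 0.58, 0.0]
[-0.23, 0.61, 0.03]
[-0.25, 0.6, 0.05]
[-0.29, 0.58, 0.03]
[-0.32, 0.56, 0.02]
[-0.35, 0.54, 0.0]
[-0.37, 0.54, 0.01]
[-0.37, 0.52, -0.01]
[-0.39, 0.52, -0.01]
[-0.39, 0.52, -0.02]
[-0.39, 0.52, -0.02]
[-0.38, 0.52, -0.03]
[-0.39, 0.52, -0.03]
[-0.38, 0.53, -0.05]
[-0.38, 0.54, -0.06]
[-0.37, 0.55, -0.07]
[-0.36, 0.57, -0.08]
[-0.34, 0.6, -0.1]
[-0.32, 0.63, -0.12]
[-0.26, 0.66, -0.14]
[-0.09, 0.67, -0.09]
[0.1, 0.64, -0.03]
[0.16, 0.63, -0.0]
[0.16, 0.62, -0.0]
```

View pics/w5.png

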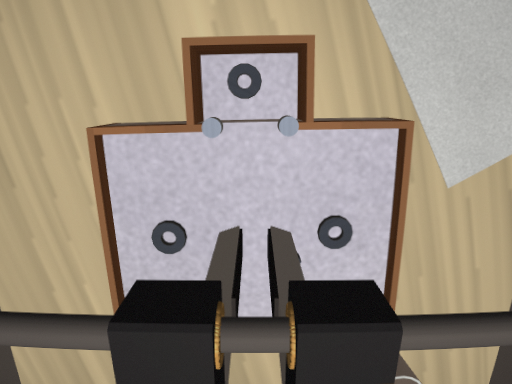

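The first washer is in the slot at (244,81). The other two are still at (169,237) and (335,232), so the left one is next.

Call:
apply_moves(
  deltas=[
    [217, -2.21, -0.8, 0, 0, 0, -0.14],
    [217, -2.21, -0.8, 0, 0, 0, -0.14],
    [217, -2.21, -0.8, 0, 0, 0, -0.14],
    [217, -2.21, -0.8, 0, 0, 0, -0.14],
    [217, -2.21, -0.81, -2, 0, 0, -0.15],
    [217, 0, 0, -4, 0, 0, 0],
    [217, 0, 0, -3, 0, 0, 0],
    [217, 0, 0, -1.2, 0, 0, 0],
    [217, 0, 0, -0.8, 0, 0, 0],
    [217, 0, 0, 0, 0, 0, 0],
  ],
)

```text
time_s: 7.95
ee_pos: [0.4688, -0.1264, 0.0731]
eef_rot: [-3.141, 0.001, 0.603]
force: [-0.1, 0.6, 0.5]
grip_width: 0.0142
grip_force: 0.0
```

```bash
python3 - <<'E'
from plan import *
w=cam('wrist');save(w,'w6');o=ctrl.get_obs();print(o['ee_pos'],o['eef_rot'],o['force'],T(o['ee_pos'][:2]))
# dark blob nearest straight ahead: tool-frame x forward, y lateral
y=o['eef_rot'][2];f=np.array([np.cos(y),np.sin(y)]);l=np.array([f[1],-f[0]])
for q,p in zip(dark(w),onz(w,dark(w)[:,:2],.053)): v=p[:2]-o['ee_pos'][:2]; print(q[:2].round(),T(p[:2]),'ahead',v@f,'right',v@l)
E
```

```text
[ 0.46921107 -0.12648051  0.07387   ] [ 3.14130347e+00 -1.92275207e-04  6.02917005e-01] [ 0.32511663 -0.5124361   0.22456338] [-0.12204563  0.09543874]
[257. 189.] [-0.09936805  0.07437927] ahead 0.03093224363963991 right 0.0009850838358052643
```

Call:
apply_moves(
  deltas=[
    [217, 0.53, 0.34, 0, 0, 0, -0.01],
    [217, 0.51, 0.38, 0, 0, 0, -0.02],
    [217, 0.49, 0.39, 0, 0, 0, -0.03],
    [217, 0.51, 0.36, 0, 0, 0, -0.03],
    [217, 0.53, 0.33, 0, 0, 0, -0.01],
    [217, 0.55, 0.31, 0, 0, 0, -0.01],
    [217, 0.55, 0.29, 0, 0, 0, 0],
    [217, 0.55, 0.29, 0, 0, 0, 0.01],
    [217, 0.56, 0.28, 0, 0, 0, 0.01],
    [217, 0.56, 0.28, 0, 0, 0, 0.01],
  ],
)

```text
time_s: 9.0
ee_pos: [0.5228, -0.0936, 0.0735]
eef_rot: [3.142, -0.0, 0.524]
force: [-0.8, -1.3, 1.4]
grip_width: 0.0142
grip_force: 0.6
```

Call:
apply_moves(
  deltas=[
    [217, 0.56, 0.28, 0.05, 0, 0, 0.02],
    [217, 0.56, 0.28, 0.05, 0, 0, 0.03],
    [217, 0.56, 0.28, 0, 0, 0, 0.03],
    [217, 0.56, 0.3, 0, 0, 0, 0.04],
    [217, 0.56, 0.3, 0, 0, 0, 0.04],
    [217, 0.56, 0.31, 0, 0, 0, 0.06],
    [217, 0, 0, 0, 0, 0, 0],
  ],
)

```text
time_s: 9.7
ee_pos: [0.5565, -0.076, 0.0744]
eef_rot: [3.141, -0.0, 0.745]
force: [-0.6, -0.2, -0.5]
grip_width: 0.014
grip_force: 0.0
```

```bash
cat > chk.py <<'E'
from plan import *
import sys
w=cam('wrist');save(w,sys.argv[1]);o=ctrl.get_obs();print(o['time_s'],o['ee_pos'],o['eef_rot'],o['force'],T(o['ee_pos'][:2]))
y=o['eef_rot'][2];f=np.array([np.cos(y),np.sin(y)]);l=np.array([f[1],-f[0]])
g=cv2.cvtColor(w['img'],cv2.COLOR_RGB2GRAY)
# washer's hole centre (bright blob inside a dark ring) near the cradle
h,hi=cv2.findContours((g<105).astype('uint8'),cv2.RETR_CCOMP,cv2.CHAIN_APPROX_NONE)
for c,k in zip(h,hi[0]):
    m=cv2.moments(c)
    if k[3]>=0 and 150<m['m00']<1500 and m['m01']/m['m00']<300:
        q=np.array([m['m10'],m['m01']])/m['m00'];p=onz(w,q,.049)[0]; v=p[:2]-o['ee_pos'][:2]; print(q.round(),m['m00'],T(p[:2]),'ahead',v@f,'right',v@l)
P=pins(w)
for p,q in zip(onz(w,[p[:2] for p in P],.062),P) if P else []: print('pin',q[:2],T(p[:2]))
E
python3 chk.py w7
```

```text
9.75 [ 0.55612138 -0.07612269  0.07433189] [-3.14152860e+00  2.63201757e-05  7.43000739e-01] [ 0.56769166 -0.54437496  0.17777346] [-0.05165841  0.02378017]
[447. 213.] 282.0 [-0.09748797 -0.0769959 ] ahead 0.016509855500843072 right 0.10946958464278107
[256. 201.] 420.5 [-0.03242675  0.01031932] ahead 0.02346076211170494 right 0.0008022251191166345
[201.  87.] 377.0 [0.03306404 0.00079598] ahead 0.08355776528028468 right -0.02691216495987508
pin (np.float32(185.5), np.float32(178.5)) [-0.00015645  0.03144348]
pin (np.float32(294.5), np.float32(111.5)) [-0.00177838 -0.03136094]
```

```bash
cat > fin.py <<'E'
from plan import *
import plan,sys
plan.d=.0235; sg=float(sys.argv[1])
o=ctrl.get_obs(); s=np.r_[o['ee_pos'][:2],o['eef_rot'][2]]
for r in rows(s,[pose(np.array([x,sg*y-.0003]),-sg*h) for x,y,h in [(-.027,.0072,.5),(-.0215,.0045,.4),(-.016,.0025,.3),(-.0105,.001,.2),(-.005,.0003,.1),(0,0,.03),(.006,0,0),(.012,0,0),(.017,0,0),(.021,0,0)]]): print(r)
E
python3 fin.py 1
```

```text
[0.64, 0.25, 0.08]
[0.58, 0.32, 0.1]
[0.53, 0.35, 0.1]
[0.48, 0.38, 0.1]
[0.42, 0.42, 0.1]
[0.31, 0.43, 0.07]
[0.22, 0.56, 0.03]
[0.15, 0.58, -0.0]
[0.13, 0.49, -0.0]
[0.09, 0.38, -0.0]
```

Call:
apply_moves(
  deltas=[
    [217, 0.64, 0.25, 0, 0, 0, 0.08],
    [217, 0.58, 0.32, 0, 0, 0, 0.1],
    [217, 0.53, 0.35, 0, 0, 0, 0.1],
    [217, 0.48, 0.38, 0, 0, 0, 0.1],
    [217, 0.42, 0.42, 0, 0, 0, 0.1],
    [217, 0.31, 0.43, 0, 0, 0, 0.07],
    [217, 0.22, 0.56, 0, 0, 0, 0.03],
    [217, 0.15, 0.58, 0, 0, 0, 0],
    [217, 0.13, 0.49, 0, 0, 0, 0],
    [217, 0.09, 0.38, 0, 0, 0, 0],
  ],
)

```text
time_s: 10.75
ee_pos: [0.5914, -0.0342, 0.0744]
eef_rot: [-3.141, -0.0, 1.322]
force: [-0.1, 0.2, -0.1]
grip_width: 0.0141
grip_force: 0.0
```

Call:
apply_moves(
  deltas=[
    [217, 0, 0, 0, 0, 0, 0],
    [217, -0.25, -1, 0, 0, 0, 0],
    [217, -0.5, -2, 0, 0, 0, 0],
    [217, -0.5, -2, 2, 0, 0, 0],
    [217, 0, 0, 3, 0, 0, 0],
    [217, 0, 0, 3, 0, 0, 0],
    [217, 0, 0, 3, 0, 0, 0],
    [217, 0, 0, 0, 0, 0, 0],
    [217, 0, 0, 0, 0, 0, 0],
  ],
)

```text
time_s: 11.65
ee_pos: [0.5787, -0.0854, 0.1845]
eef_rot: [3.141, 0.0, 1.322]
force: [0.0, 0.4, -0.2]
grip_width: 0.0141
grip_force: 0.0
```

```bash
python3 chk.py w8; python3 - <<'E'
from plan import *
o=ctrl.get_obs();s=np.r_[o['ee_pos'][:2],o['eef_rot'][2]]
r=rows(s,path([-.0961,-.0763],.72,.035,.04)); print('start',r[0],len(r)-1,(ZP-o['ee_pos'][2])*100)
E
```

```text
11.7 [ 0.57843205 -0.0852193   0.18358579] [-3.14051497e+00  8.56520413e-05  1.32216999e+00] [-0.13188806 -1.41735728 -0.34366179] [-5.49215298e-02 -9.17030357e-05]
[249.  82.] 183.5 [0.03575397 0.00460826] ahead 0.09068772771896245 right -0.004457847654109299
pin (np.float32(214.5), np.float32(129.5)) [-0.00115552  0.03157069]
pin (np.float32(292.5), np.float32(127.5)) [ 0.00058979 -0.03060494]
start [7.78, -8.69, 0.72] 24 -11.008578922529587
```

View pics/w8.png

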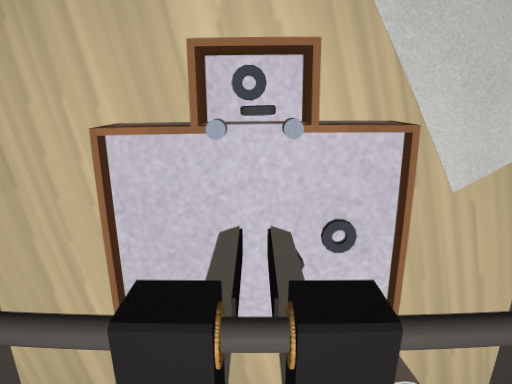

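The second washer is in the slot too, standing on edge at (257,110). The third is at (339,236), and the nut is under the finger at about (300,260). Now I'll position behind the third washer, clear of the nut.

Call:
apply_moves(
  deltas=[
    [217, 1.56, -1.74, 0, 0, 0, 0.14],
    [217, 1.56, -1.74, 0, 0, 0, 0.14],
    [217, 1.56, -1.74, 0, 0, 0, 0.14],
    [217, 1.55, -1.74, 0, 0, 0, 0.15],
    [217, 1.55, -1.73, -2, 0, 0, 0.15],
    [217, 0, 0, -3, 0, 0, 0],
    [217, 0, 0, -3, 0, 0, 0],
    [217, 0, 0, -2, 0, 0, 0],
    [217, 0, 0, -1, 0, 0, 0],
    [217, 0, 0, 0, 0, 0, 0],
  ],
)

```text
time_s: 12.7
ee_pos: [0.656, -0.1716, 0.0726]
eef_rot: [-3.14, -0.002, 2.043]
force: [0.0, 0.8, 0.1]
grip_width: 0.0142
grip_force: 0.0
```

```bash
python3 chk.py w9
```

```text
12.75 [ 0.65644938 -0.1717194   0.07380586] [-3.14075448e+00 -8.15749152e-04  2.04263189e+00] [ 0.66707176  0.86580841 -0.07909569] [-0.11930497 -0.09716768]
[255. 190.] 446.0 [-0.09678162 -0.07684115] ahead 0.0303373820916147 right -0.0003350376020318685
[158. 170.] 419.0 [-0.12311967 -0.03113473] ahead 0.04083635810596717 right -0.052031661653428644
```

Well aligned: the washer is 30 mm ahead and centred, so I'll push.

Call:
apply_moves(
  deltas=[
    [217, -0.28, 0.58, 0, 0, 0, 0],
    [217, -0.24, 0.61, 0, 0, 0, 0.03],
    [217, -0.25, 0.6, 0, 0, 0, 0.05],
    [217, -0.29, 0.58, 0, 0, 0, 0.03],
    [217, -0.32, 0.56, 0, 0, 0, 0.02],
    [217, -0.35, 0.54, 0, 0, 0, 0],
    [217, -0.37, 0.54, 0, 0, 0, 0.01],
    [217, -0.37, 0.52, 0, 0, 0, -0.01],
    [217, -0.39, 0.52, 0, 0, 0, -0.01],
    [217, -0.39, 0.52, 0, 0, 0, -0.02],
  ],
)

```text
time_s: 13.75
ee_pos: [0.6239, -0.1155, 0.0745]
eef_rot: [3.142, 0.0, 2.141]
force: [0.6, -0.0, 0.2]
grip_width: 0.014
grip_force: 0.4
```

Call:
apply_moves(
  deltas=[
    [217, -0.39, 0.52, 0.05, 0, 0, -0.02],
    [217, -0.38, 0.52, 0.05, 0, 0, -0.03],
    [217, -0.39, 0.52, 0, 0, 0, -0.03],
    [217, -0.38, 0.53, 0, 0, 0, -0.05],
    [217, -0.38, 0.54, 0, 0, 0, -0.06],
    [217, -0.37, 0.55, 0, 0, 0, -0.07],
    [217, 0, 0, 0, 0, 0, 0],
  ],
)

```text
time_s: 14.45
ee_pos: [0.6009, -0.0834, 0.0754]
eef_rot: [-3.141, -0.0, 1.881]
force: [-1.0, -0.3, 0.5]
grip_width: 0.0139
grip_force: 0.0
```

```bash
python3 chk.py w10; python3 fin.py -1
```

```text
14.5 [ 0.60113756 -0.08379117  0.07547103] [-3.14141861e+00 -1.39759029e-04  1.88391316e+00] [ 0.72616949 -0.3762427   0.21384219] [-0.04789231 -0.02172894]
[255. 201.] 416.0 [-0.02822766 -0.00950348] ahead 0.023154361983958587 right 0.0001896934380217247
[292.  85.] 378.0 [0.03387978 0.00755028] ahead 0.08475149929981156 right 0.01900344299573033
pin (np.float32(322.5), np.float32(185.5)) [ 0.0001991  -0.03200659]
pin (np.float32(217.5), np.float32(117.5)) [0.00088024 0.03018506]
[-0.28, 0.1, -0.06]
[-0.36, 0.55, -0.1]
[-0.29, 0.56, -0.1]
[-0.24, 0.57, -0.1]
[-0.16, 0.58, -0.1]
[-0.07, 0.52, -0.07]
[0.08, 0.6, -0.03]
[0.15, 0.58, -0.0]
[0.12, 0.48, -0.0]
[0.1, 0.39, -0.0]
```

Call:
apply_moves(
  deltas=[
    [217, -0.28, 0.1, -0.05, 0, 0, -0.06],
    [217, -0.36, 0.55, -0.05, 0, 0, -0.1],
    [217, -0.29, 0.56, 0, 0, 0, -0.1],
    [217, -0.24, 0.57, 0, 0, 0, -0.1],
    [217, -0.16, 0.58, 0, 0, 0, -0.1],
    [217, -0.07, 0.52, 0, 0, 0, -0.07],
    [217, 0.08, 0.6, 0, 0, 0, -0.03],
    [217, 0.15, 0.58, 0, 0, 0, 0],
    [217, 0.12, 0.48, 0, 0, 0, 0],
    [217, 0.1, 0.39, 0, 0, 0, 0],
  ],
)

```text
time_s: 15.5
ee_pos: [0.592, -0.0345, 0.0744]
eef_rot: [-3.141, -0.0, 1.324]
force: [-0.4, 0.7, -0.0]
grip_width: 0.0142
grip_force: 0.0
```

Call:
apply_moves(
  deltas=[
    [217, 0, 0, 0, 0, 0, 0],
    [217, -0.25, -1, 0, 0, 0, 0],
    [217, -0.5, -2, 0, 0, 0, 0],
    [217, -0.5, -2, 2, 0, 0, 0],
    [217, 0, 0, 3, 0, 0, 0],
    [217, 0, 0, 3, 0, 0, 0],
    [217, 0, 0, 3, 0, 0, 0],
    [217, 0, 0, 0, 0, 0, 0],
    [217, 0, 0, 0, 0, 0, 0],
    [217, 0, 0, 0, 0, 0, 0],
  ],
)

```text
time_s: 16.5
ee_pos: [0.5787, -0.0852, 0.1832]
eef_rot: [-3.14, 0.0, 1.323]
force: [0.0, 0.1, -0.3]
grip_width: 0.014
grip_force: 0.0
```

```bash
python3 chk.py w11
```

```text
16.55 [ 0.57878782 -0.0850388   0.18309122] [-3.13945816e+00  1.16411675e-04  1.32273856e+00] [0.78416099 0.36315548 0.53242704] [-0.05465824 -0.00039142]
pin (np.float32(216.5), np.float32(129.5)) [-0.00081411  0.0302115 ]
pin (np.float32(294.5), np.float32(128.5)) [ 0.00019459 -0.03169059]
```

View pics/w11.png

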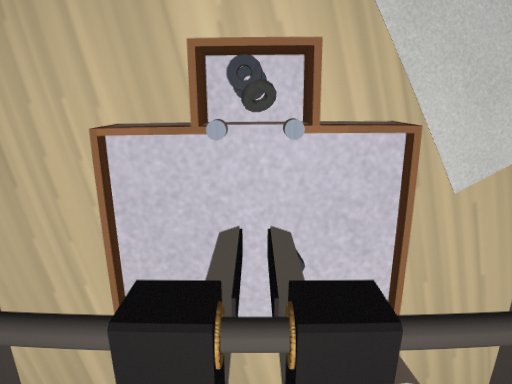

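The tray now holds only the nut, which is hidden behind the finger at (300,260). The washers are piled in the slot at (244,74) to (259,95). I'll let them settle, check they're still, and take one enlarged look.

Call:
apply_moves(
  deltas=[
    [217, 0, 0, 2, 0, 0, 0],
    [217, 0.5, 2, 0, 0, 0, 0],
    [217, 0.5, 2, 0, 0, 0, 0],
    [217, 0, 0, 0, 0, 0, 0],
    [217, 0, 0, 0, 0, 0, 0],
    [217, 0, 0, 0, 0, 0, 0],
    [217, 0, 0, 0, 0, 0, 0],
  ],
)

```text
time_s: 17.25
ee_pos: [0.5892, -0.0456, 0.2042]
eef_rot: [-3.141, 0.0, 1.322]
force: [0.0, 0.0, 0.4]
grip_width: 0.0138
grip_force: 0.0
```

```bash
python3 - <<'E'
from plan import *
w=cam('wrist'); w2=[cam('wrist') for _ in range(6)][-1]
c=proj(w,np.r_[W([.033,0]),.01])[0].astype(int); n=proj(w,np.r_[W([-.122,-.031]),.05])[0]
x0,y0=max(c[0]-75,0),max(c[1]-60,0); A=w['img'][y0:y0+120,x0:x0+150];B=w2['img'][y0:y0+120,x0:x0+150]
print(c,n,np.abs(A.astype(int)-B).max(),np.abs(A.astype(int)-B).mean())
cv2.imwrite('pics/z.png',cv2.resize(cv2.convertScaleAbs(B[:,:,::-1],alpha=1.5,beta=20),None,fx=4,fy=4,interpolation=cv2.INTER_CUBIC))
D=dark(w2);print([T(p[:2]) for p in onz(w2,D[:,:2],.058)] if len(D) else 'none')
E
```

```text
[254 130] [284.263853   289.49840251] 115 3.3742592592592593
none
```

View pics/z.png

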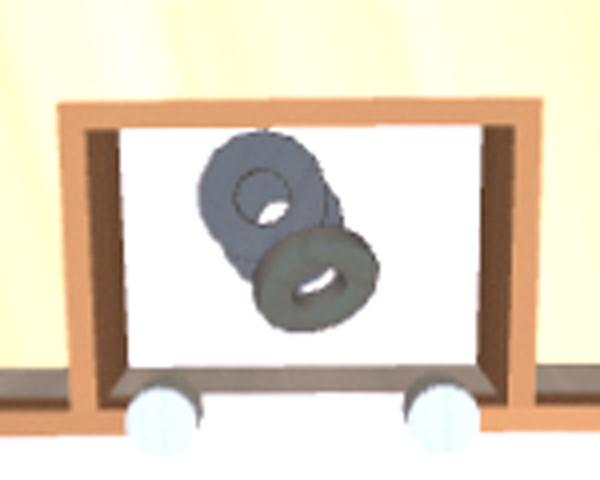

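The enlarged view shows all three washers in the slot: one flat on top at (262,195), one under it, and one leaning at (315,278). One last check of stillness and the nut, then I'll hand in.

```bash
python3 - <<'E'
from plan import *
w=cam('wrist'); [cam('scene') for _ in range(5)]; w2=cam('wrist'); A,B=[x['img'][70:190,180:330].astype(float).mean(2) for x in(w,w2)]
print('diff',np.abs(A-B).max(),np.abs(A-B).mean())
s=cam('scene'); p=proj(s,np.r_[W([-.122,-.0315]),.052])[0]; x,y=p.astype(int)
print('nut px',p,cv2.cvtColor(s['img'],cv2.COLOR_RGB2GRAY)[y-6:y+7:3,x-6:x+7:3])
o=ctrl.get_obs();print(o['time_s'],np.abs(o['joint_vel']).max())
E
```

```text
diff 59.0 1.3265185185185184
nut px [212.62655819 219.91474566] [[151 155 151 155 152]
 [154  98  46  73 151]
 [156  51 143  70 154]
 [157  54  60  33 139]
 [155 147 117 139 152]]
18.0 0.0014581309916064347
```

```bash
python3 - <<'E'
from plan import *
ws=[cam('wrist')]; [cam('scene') for _ in range(8)]; ws.append(cam('wrist'))
A,B=[np.float32(x['img'].mean(2)) for x in ws]
for n,(a,b,c,d) in {'washers':(95,165,215,300),'pins/walls':(165,200,180,340),'tray':(200,260,60,200)}.items():
    print(n,np.abs(A-B)[a:b,c:d].max(),cv2.phaseCorrelate(A[a:b,c:d].copy(),B[a:b,c:d].copy()))
E
```

```text
washers 33.000004 ((-0.035117846764592286, 0.0020072113373856837), 0.9917266569019836)
pins/walls 17.666672 ((-0.00821798944899399, -0.058602279786338585), 1.007642034917242)
tray 5.333336 ((0.021807323047355, -0.022198354539408882), 1.0124882775324362)
```

The washers shifted less than 0.1 px over 0.4 s, no more than the fixed pins did, so they're at rest. The nut hasn't moved either.

```bash
python3 -c "
from station import ctrl
print(ctrl.hand_in())"
```

```text
the job is handed in; nothing more can be done
None
```

I swept all three washers through the gate one at a time into the slot and handed the job in at about 18.5 s; the nut is still in the tray, the arm was kept clear of the bystanders, and no verdict came back at hand-in.

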